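# Unlock the cam and push the tube-rack carriage home

### The job

Load the tube rack into the station: push the red pin of the steel cam plate round clockwise (seen from above) until the cam's low point faces the carriage's brass roller, and only then push the carriage forward by its blue plate until it is fully home. Nothing needs gripping: do not lift or tip the tube rack, and leave the spare rack, the bottle and the tip box where they stand.

Things in the scene. Friction and masses are not known exactly. Their poses are not given: they have to be found in the camera images.
- station: the loading station, an aluminium base plate 330 x 170 x 12 mm fixed to the bench, origin at the centre of its underside on the bench, top face 12 mm up. Its +x axis is 'forward', the way the carriage slides; +y is left of that, +z up. It stands anywhere on the bench with its x axis turned 0.35 to 0.95 rad to the left of the robot's. The carriage is over its rear (-x) half, the cam over its front (+x) half
- carriage (a joint): how far the carriage has slid forward, m: 0 at the start, 0.040 fully home against its stop (it stays where it is left; sliding friction about 2.5 N). The carriage is a grey tray 115 x 128 mm with 10 mm high rims, a blue push plate at its rear and, at its front, an arm with a brass roller 14 mm in diameter on the station's centre line. After 4 mm the roller meets the cam's rim, and is stopped there unless the cam's low point faces it
- push_plate (a point): point on the rear face of the blue push plate, half-way across, 60 mm above the bench. The plate is upright, 70 mm wide (station y), 8 mm thick, reaches from 18 to 85 mm above the bench, and is pushed toward station +x. Its axes are those of the station. The clear space behind it is over the base plate's rear edge, which is 30 mm behind the plate at the start
- cam (a joint): angle of the cam plate, rad: 0 when its low point squarely faces the carriage's roller; grows counter-clockwise seen from above. Starts between 0.9 and 2.4, so it has to be turned clockwise, down to 0; it can overshoot to -0.45. It stays where it is left (friction about 0.08 N m, some 2 N at the pin). Within about 0.25 rad of 0 the roller can enter the low point and centres the cam itself
- cam_axis (a point): the cam's upright turning axis at the plate's top face, 34 mm above the bench and 85 mm forward of the station's origin on its centre line. The cam is a flat steel disc of 60 mm radius, 20 to 34 mm above the bench, with a wedge-shaped cut-away (the low point) down to 22 mm radius, flanked by two yellow stripes
- cam_pin (a point): centre of the top of the red upright pin on the cam: 18 mm in diameter, rising from the cam's face 34 mm to 94 mm above the bench, 48 mm from the cam's axis. With the cam at angle q it stands at angle q - 1.2 rad round the axis, counter-clockwise from station +x
- cam_low (a point): middle of the mouth of the cam's cut-away low point, on the 60 mm circle, 34 mm above the bench; at cam angle 0 it is straight behind the axis (station -x), facing the roller
- tube_rack: loose aqua tube rack with eight yellow-capped tubes, 74 x 112 mm and 76 mm high, origin at the centre of its underside, standing in the carriage tray (underside 24 mm above the bench, cap tops 100 mm) and riding with it
- spare_rack: bystander: loose white tube rack with lilac and orange caps, 74 x 112 mm, 76 mm high, origin at its underside, beside the station
- reagent: bystander: amber bottle, 56 mm in diameter, 100 mm high, origin at its underside, beside the station
- tip_box: bystander: blue pipette-tip box with clear top, 85 x 115 mm, 64 mm high, origin at its underside, beside the station
Not all that is in view belongs to the job. What is shaped like the tube_rack but green or purple is not meant.

How it is judged:
By the outcome, as a careful person would: the job done as asked, in the order asked, and still so for the second after the job is handed in, with the robot touching nothing.
It also fails if it takes over 58 s, if anything falls off the work surface, if the arm or the gripper's body presses on something with over 40 N, if the wrist force passes 120 N, or if a joint passes its speed limit or range.

### The arm

A 6-joint arm with a two-finger parallel gripper is mounted at the origin on the work surface. World frame = base frame: x ahead of the robot, y to its left, z up, the work surface at z = 0. Lengths are in m, angles in rad, forces in N, time in s.
With the tool pointing down it reaches from about 0.375 to 0.975 m from the base axis. Payload 3.8 kg.
Tool frame: the origin (TCP) lies midway between the tips of the shut fingers; the grasp point (between the pads) lies 19 mm behind it; z points along the fingers, y is the direction in which the jaws open and shut (so a half turn about z gives the same grasp; the last joint's range is limited). The gripper opens to 85 mm and grips with 20 to 120 N. Pads are 22 mm wide; open, the fingers measure 114 mm over their backs; the gripper's body (76 mm by 85 mm) begins 54 mm behind the grasp point. The pads swing forward as they close: fully open they stand 13 mm farther back than shut.
Start: joints at [-1.247, 0.264, 1.604, -0, 1.274, -0.037], TCP at [0.238, -0.632, 0.231] pointing down, gripper open.
Joint ranges: [-2.63, 2.63], [-0.94, 2.18], [0.31, 2.57], [-1.31, 4.45], [0, 2.66], [-2.55, 2.55]. Speed limits (rad/s): [2.57, 2.57, 3.14, 3.14, 3.14, 3.14].

### API

Orientations are given as a rotation vector (axis times angle).
In Python, from workcell import readout, read_camera, camera_params, bot gives the robot as it stands.
- The arm moves only by the tool apply_moves, never from a script. Its argument "plan" is a list that holds one entry, the list of rows, each a list of 7 numbers: the shift along the tool's x, y, z each as a share of 1000 mm, from -1 to 1, then the turn, a rotation vector about the tool's x, y, z each as a share of pi rad, from -1 to 1, then the gripper command: -1 is fully open, 1 is shut, values between are in proportion. A call has exactly 8 rows; each row is the pose to reach, as a shift and turn from the pose commanded when the call began, along the tool's axes at that moment, turning the shorter way round; what a row does not reach only later rows make up. A row lasts 1/12 s, in which the tool goes at most 41.7 mm and 7.16 degrees, less where a joint would pass 70% of its speed; a pose out of reach is approached as far as the arm can. A call with a number of a shift or a turn outside -1 to 1 is refused whole. A call with a gripper value outside its range is refused whole. The fingers move at their own pace and stop on an object; "force" is the grip in N (left out, the last holds). Time passes only in rows, so rows that repeat a pose let the fingers close, or fill a call up. It gives the time, the measured TCP pose, the force and the opening at its end, in the units of the state.
- readout.read_state(): the state, without advancing time (a new reading comes with each control period).
- read_camera(name): name is "scene" or "side" or "wrist"; returns the picture (480x640x3 uint8, red, green, blue); there is no depth.
- camera_params(name): a dict with "fovy" (degrees; the focal length in pixels is half the picture's height over the tangent of half this angle, whatever the lens; pixels are square), "cx", "cy" (the principal point, pixels), "rvec" (rotation vector, rad) and "tvec" (3), from world to camera coordinates, as OpenCV has them; the wrist camera has in their place "hand_eye" (4x4, takes a point from camera to tool coordinates, whose origin is the TCP and whose axes are the flange's). Camera axes: x right, y down, z forward; pixel columns grow to the right and rows downward; lengths in m; the calibration is good to about 2 mm. The wrist camera is an equidistant fisheye: a pixel r from the principal point sees the ray r / f radians off the axis. A picture is of the moment at which its call begins: read the wrist's pose just before it. camera_params takes no time and is no camera call.
- bot.finish_job(): hands the job in, once; it reports no verdict.
The state is a dict: "time": time; "q": joint angles; "joint_vel": joint speeds; "joint_torque": joint torques, N m; "tool_pos": TCP position; "tcp_rot": TCP orientation; "wrist_force": force on the tool from outside, world axes, zero at the start; "torque": the same for the moment, N m; "width": opening from 0.0 (shut) to 1.0 (fully open).
Only numpy, scipy, OpenCV 4.12 (cv2) and the standard library are available. Lean on these libraries where they do the work, as an engineer would, in place of code of your own. Each camera call takes 0.05 s, during which the arm holds its last target.

## Working session

There is one attempt and no reset: what is moved stays moved. The work goes in short steps, Python scripts to look and compute and a tool call to move; the robot and the scene stay as the last step left them, time stands still between calls to the robot, and variables do not carry over. Pictures are saved under pics/ and viewed, and the job is handed in when it is done.

Besides the shell and the picture viewer there is one more tool, called after "Request:" by a JSON object that holds its "method" and its "body". apply_moves: Moves the arm, as the interface text tells. Shift numbers are shares of 1000 mm and turn numbers shares of pi rad, none past 1 either way. Its arguments: {"type":"object","properties":{"plan":{"type":"array","items":{"type":"array","items":{"type":"array","items":{"type":"number","minimum":-1,"maximum":1}}}},"force":{"type":"number"}},"required":["plan"]}

```bash
mkdir -p pics; ls
python3 - <<'E'
from workcell import readout, read_camera, camera_params, bot
import cv2
print(readout.read_state())
for n in ["scene","side","wrist"]:
    print(n,camera_params(n))
    cv2.imwrite(f"pics/{n}0.png",read_camera(n)[:,:,::-1])
E
```

```text
pics
{'time': 0.0, 'q': array([-1.24691387e+00,  2.64781284e-01,  1.60540075e+00, -2.86315282e-05,
        1.27369960e+00, -3.68791337e-02]), 'joint_vel': array([ 7.00005542e-05, -3.22224385e-04,  3.23646449e-04, -8.47682542e-05,
       -6.61755171e-04, -6.21773199e-04]), 'joint_torque': array([-9.40547216e-04, -5.15110803e+01, -3.67314184e+01, -2.06118693e-05,
        1.28221544e-02,  9.92074604e-06]), 'tool_pos': array([ 0.23803127, -0.63084087,  0.22992863]), 'tcp_rot': array([-3.08839446e+00, -5.63222185e-01,  5.56340443e-04]), 'wrist_force': array([0.28314917, 0.16516768, 0.92967639]), 'torque': array([ 0.01711113, -0.01457094,  0.01858083]), 'width': 1.0000380450467137}
scene {'fovy': 50.05421474936409, 'cx': 321.5838646870271, 'cy': 242.30831745009178, 'rvec': array([ 1.0526722 ,  2.62417518, -0.76221185]), 'tvec': array([ 0.47594859, -0.1504999 ,  1.1202778 ])}
side {'fovy': 49.85378198550764, 'cx': 312.041290302313, 'cy': 243.09548676214254, 'rvec': array([ 0.71451113, -2.44019506,  1.32048078]), 'tvec': array([0.38190916, 0.27940313, 0.81830736])}
wrist {'fovy': 65.70646984690485, 'cx': 320.32926171547854, 'cy': 244.6862935161737, 'hand_eye': array([[-3.80681843e-04, -9.48465963e-01, -3.16878798e-01,
         8.16082257e-02],
       [ 9.99999722e-01, -1.57927022e-04, -7.28648725e-04,
        -1.21344969e-03],
       [ 6.41054789e-04, -3.16878987e-01,  9.48465759e-01,
        -1.41411887e-01],
       [ 0.00000000e+00,  0.00000000e+00,  0.00000000e+00,
         1.00000000e+00]])}
```

View pics/scene0.png

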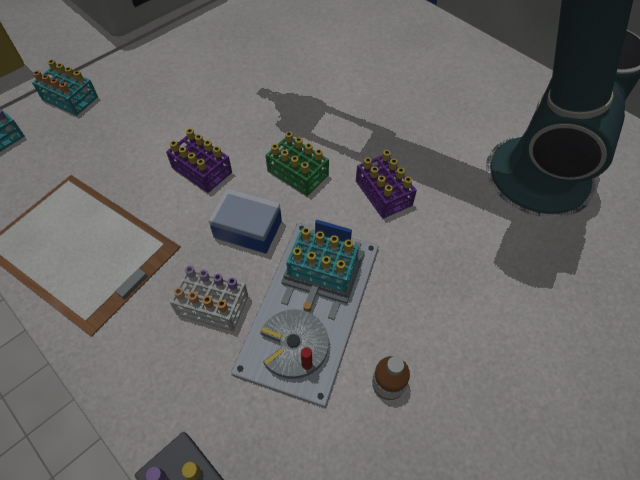

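View pics/side0.png

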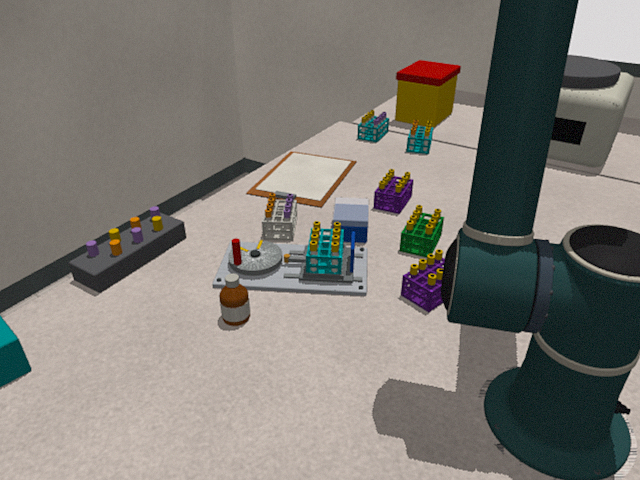

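View pics/wrist0.png

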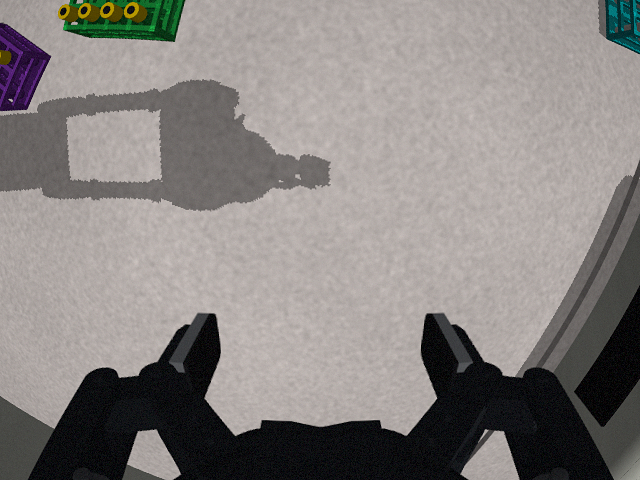

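Scene view: the station's aqua rack is at (323,260), its blue plate at (333,231), the cam hub at (293,341) and the red pin at (306,357). Things that could be mistaken for them:
- Aqua racks at (65,88) and (0,130), and the purple and green racks.
- The tip box at (246,222), also blue.
- The red box lid, seen only in the side view at (428,72).

I choose the rack, plate and pin standing on the aluminium plate. Next I'll measure and make a close crop.

```bash
cat > h.py <<'E'
import numpy as np, cv2
from scipy.spatial.transform import Rotation as R
from workcell import readout, read_camera, camera_params, bot
def KRt(n):
    p=camera_params(n); f=240/np.tan(np.radians(p['fovy'])/2)
    K=np.array([[f,0,p['cx']],[0,f,p['cy']],[0,0,1]]); return K,cv2.Rodrigues(p['rvec'])[0],np.array(p['tvec'])
def ray(n,u,v):
    K,Rm,t=KRt(n); return -Rm.T@t, Rm.T@np.linalg.solve(K,[u,v,1.])
def plane(n,uv,z):
    o,d=ray(n,*uv); return o+d*(z-o[2])/d[2]
def tri(a,ua,b,ub):
    P=[]
    for n in (a,b):
        K,Rm,t=KRt(n); P.append(K@np.c_[Rm,t])
    X=cv2.triangulatePoints(P[0],P[1],np.array(ua,float),np.array(ub,float)).ravel(); return X[:3]/X[3]
def proj(n,X):
    K,Rm,t=KRt(n); return cv2.projectPoints(np.array(X,float).reshape(-1,3),cv2.Rodrigues(Rm)[0],t,K,None)[0].reshape(-1,2)
E
python3 - <<'E'
from h import *
a=cv2.imread('pics/scene0.png')[210:410,220:420]; b=cv2.imread('pics/side0.png')[190:310,200:400]
cv2.imwrite('pics/cropA.png',cv2.resize(a,None,fx=3,fy=3,interpolation=2)); cv2.imwrite('pics/cropB.png',cv2.resize(b,None,fx=4,fy=4,interpolation=2))
for n in('scene','side'):
    h=cv2.cvtColor(cv2.imread(f'pics/{n}0.png'),cv2.COLOR_BGR2HSV)
    for c,(lo,hi) in {'red':((0,180,60),(6,255,255)),'blue':((105,150,40),(120,255,255)),'yel':((22,120,100),(32,255,255))}.items():
        m=cv2.inRange(h,lo,hi); k,_,s,ce=cv2.connectedComponentsWithStats(m)
        print(n,c,[(s[i].tolist(),ce[i].round(1).tolist()) for i in range(1,k) if s[i,4]>25])
E
```

```text
scene red [([302, 348, 10, 9, 50], [306.7, 351.5])]
scene blue [([240, 211, 41, 41, 466], [262.4, 237.6]), ([316, 220, 35, 21, 378], [333.0, 229.9])]
scene yel [([302, 228, 8, 7, 30], [305.4, 230.8]), ([316, 232, 8, 7, 29], [319.4, 234.8]), ([330, 236, 8, 7, 28], [333.5, 239.0]), ([345, 240, 8, 7, 30], [348.3, 243.2]), ([293, 248, 8, 7, 29], [296.6, 251.0]), ([307, 252, 9, 7, 26], [311.3, 255.3]), ([322, 256, 8, 8, 31], [325.6, 259.8]), ([337, 261, 8, 7, 31], [340.4, 264.1]), ([262, 328, 19, 10, 69], [271.2, 332.3]), ([265, 349, 18, 15, 75], [273.5, 356.1]), ([182, 462, 15, 16, 179], [188.7, 469.4])]
side red [([397, 60, 63, 26, 961], [428.5, 71.9]), ([232, 239, 9, 26, 157], [236.1, 250.8])]
side blue [([341, 226, 26, 46, 444], [354.0, 238.1])]
side yel [([397, 81, 42, 51, 1072], [417.2, 102.0]), ([362, 110, 12, 9, 36], [367.7, 114.2]), ([379, 169, 15, 17, 63], [386.5, 176.7]), ([396, 172, 14, 15, 62], [402.9, 179.3]), ([410, 205, 12, 14, 66], [416.0, 211.7]), ([432, 209, 9, 9, 37], [436.1, 213.3]), ([152, 216, 9, 5, 39], [156.2, 218.1]), ([426, 223, 8, 10, 33], [429.5, 226.6]), ([312, 226, 8, 6, 29], [315.6, 228.8]), ([333, 227, 7, 6, 30], [336.2, 229.5]), ([108, 228, 11, 6, 48], [113.3, 230.5]), ([311, 233, 8, 5, 30], [314.7, 235.2]), ([332, 234, 8, 5, 31], [335.6, 236.1]), ([257, 240, 6, 9, 28], [259.4, 243.9]), ([310, 240, 8, 5, 30], [313.7, 242.0]), ([331, 241, 8, 5, 30], [334.7, 243.0]), ([427, 253, 9, 6, 32], [430.9, 255.8]), ([419, 259, 8, 5, 28], [422.5, 261.0]), ([411, 264, 8, 5, 29], [414.5, 266.0]), ([428, 273, 9, 6, 34], [432.1, 275.8])]
```

View pics/cropA.png

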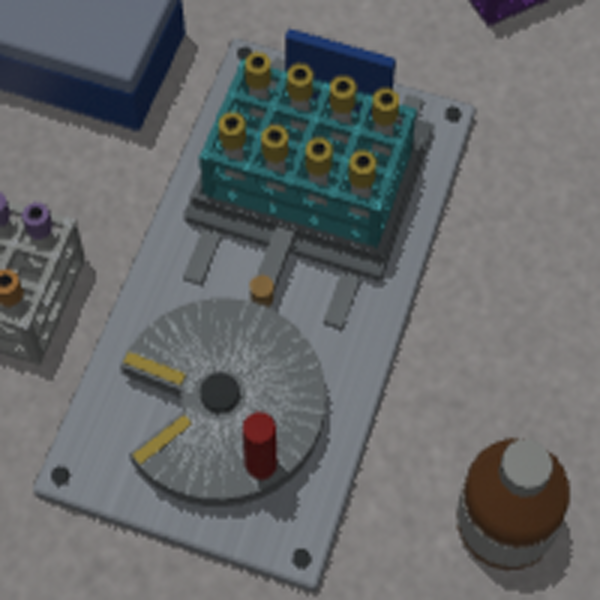

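View pics/cropB.png

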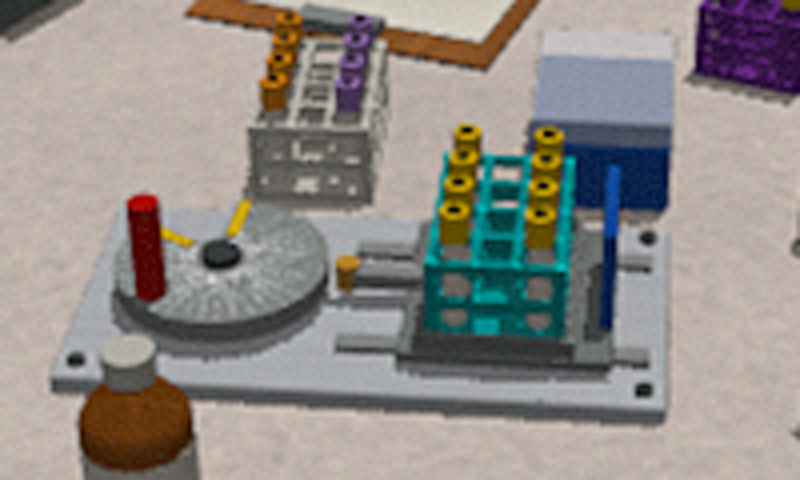

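Run:
```python
from h import *
np.set_printoptions(precision=4,suppress=True)
A=lambda x,y:(x/3+220,y/3+210); B=lambda x,y:(x/4+200,y/4+190)
S={k:plane('scene',A(*v),.012) for k,v in dict(RL=(244,52),RR=(453,114),FL=(60,476),FR=(301,558)).items()}
print(S)
print('tri RR',tri('scene',A(453,114),'side',B(644,390)),'FR',tri('scene',A(301,558),'side',B(76,359)),'RL',tri('scene',A(244,52),'side',B(648,238)))
o=sum(S.values())/4; d=(S['FL']+S['FR']-S['RL']-S['RR'])[:2]; l=(S['FL']-S['FR']+S['RL']-S['RR'])[:2]
yaw=np.arctan2(d[1],d[0]);print('o',o,'yaw',yaw,np.arctan2(l[1],l[0])-np.pi/2,'len',np.hypot(*d)/2,np.hypot(*l)/2)
f=np.array([np.cos(yaw),np.sin(yaw)]);L=np.array([-f[1],f[0]])
ax=o[:2]+.085*f
hub=tri('scene',A(220,392),'side',B(221,252)); print('hub',hub,'axis',ax)
pin=tri('scene',A(259,422),'side',B(143,203)); print('pin',pin, plane('scene',A(259,422),.094), plane('side',B(143,203),.094))
for p in (pin[:2],plane('scene',A(259,422),.094)[:2]):
  r=p-ax; r2=p-hub[:2]
  for q in(r,r2): print('r',np.hypot(*q),'cam',(np.arctan2(q@L,q@f)+1.2))
m=(plane('scene',A(125,363),.034)+plane('scene',A(137,458),.034))/2; q=(m[:2]-ax); print('low ang cam',np.arctan2(q@L,q@f)-np.pi,np.hypot(*q))
pl=tri('scene',A(341,49),'side',B(613,168)); print('plate top',pl, (pl[:2]-o[:2])@f,(pl[:2]-o[:2])@L)
for n,p in dict(RLp=A(287,34),RRp=A(394,64)).items():
  P=plane('scene',p,.085); print(n,P,(P[:2]-o[:2])@f,(P[:2]-o[:2])@L)
bt=tri('scene',A(527,463),'side',B(128,348)); print('bottle',bt,(bt[:2]-o[:2])@f,(bt[:2]-o[:2])@L)
```

```text
{'RL': array([ 0.4781, -0.2476,  0.012 ]), 'RR': array([ 0.4128, -0.1182,  0.012 ]), 'FL': array([ 0.7489, -0.1063,  0.012 ]), 'FR': array([0.6825, 0.0211, 0.012 ])}
tri RR [ 0.4114 -0.1199  0.012 ] FR [0.6817 0.0197 0.0127] RL [ 0.4774 -0.2485  0.0122]
o [ 0.5806 -0.1127  0.012 ] yaw 0.4787895991772652 -2.6673740997007256 len 0.3045168078406129 0.1442732860460721
hub [ 0.655  -0.0745  0.0375] axis [ 0.656  -0.0736]
pin [ 0.6652 -0.0291  0.0922] [ 0.6658 -0.0283  0.094 ] [ 0.6632 -0.0273  0.094 ]
r 0.045460715993218964 cam 2.0883477302669657
r 0.0465843367964813 cam 2.070437699893509
r 0.04634005024499945 cam 2.0790700719071373
r 0.047471042004020365 cam 2.0617135403280904
low ang cam -4.189620902526599 0.050535737808907404
plate top [ 0.467  -0.1708  0.0997] -0.1275288822046487 0.0007827348398020982
RLp [ 0.482  -0.2013  0.085 ] -0.12827891770338218 -0.03316671367549141
RRp [ 0.4503 -0.1405  0.085 ] -0.12843501787384348 0.035368833381308785
bottle [0.5821 0.0822 0.0993] 0.0911919534797793 0.1722840926216353
```

```bash
cat >> h.py <<'E'
AX=np.array([.655,-.0741]); YAW=.479
def rows(targets,base=None):
    s=readout.read_state(); p=np.array(s['tool_pos']); Rm=R.from_rotvec(s['tcp_rot'])
    for x,y,z,psi in targets:
        T=R.from_euler('z',psi)*R.from_euler('x',np.pi)
        print((Rm.inv().apply(np.array([x,y,z])-p)).round(4).tolist(), ((Rm.inv()*T).as_rotvec()/np.pi).round(4).tolist())
def push(q,back):  # pusher centre for pin at cam angle q, 'back' m behind pin centre along tangent
    th=YAW+q-1.2; pin=AX+.048*np.array([np.cos(th),np.sin(th)]); psi=th+np.pi/2
    return (*(pin+back*np.array([np.cos(psi),np.sin(psi)])),psi)
def st():
    s=readout.read_state(); Rm=R.from_rotvec(s['tcp_rot']).as_matrix(); print(round(s['time'],2),np.round(s['tool_pos'],4),'psi',round(float(np.arctan2(Rm[1,0],Rm[0,0])),3),'tilt',Rm[2,2].round(4),'F',np.round(s['wrist_force'],1),'w',round(s['width'],2),'q',np.round(s['q'],2))
E
python3 - <<'E'
from h import *
st()
x,y,psi=push(2.075,.045);print(x,y,psi)
rows([(x,y,.20,psi)])
E
```

```text
0.15 [ 0.2381 -0.631   0.2302] psi 0.361 tilt -1.0 F [ 1.  -0.1 -0.6] w 1.0 q [-1.25  0.26  1.61 -0.    1.27 -0.04]
0.6213782775560648 -0.01754401198897699 2.9247963267948967
[0.5752, -0.4386, 0.031] [-0.0002, -0.0007, -0.8161]
```

Request:
{"method": "apply_moves", "body": {"plan": [[[0.575, -0.439, 0.031, 0, 0, -0.816, 1], [0.575, -0.439, 0.031, 0, 0, -0.816, 1], [0.575, -0.439, 0.031, 0, 0, -0.816, 1], [0.575, -0.439, 0.031, 0, 0, -0.816, 1], [0.575, -0.439, 0.031, 0, 0, -0.816, 1], [0.575, -0.439, 0.031, 0, 0, -0.816, 1], [0.575, -0.439, 0.031, 0, 0, -0.816, 1], [0.575, -0.439, 0.031, 0, 0, -0.816, 1]]], "force": 20}}

```text
time: 0.82
tool_pos: [0.415, -0.347, 0.2168]
tcp_rot: [-2.436, -1.983, -0.0]
wrist_force: [1.0, -1.3, -0.2]
width: -0.002
```

Run:
```python
from h import *
st()
x,y,psi=push(2.075,.045)
rows([(x,y,.20,psi)])
```

```text
0.82 [ 0.415  -0.347   0.2168] psi 1.367 tilt -1.0 F [ 1.  -1.3 -0.2] w -0.0 q [-0.74  0.02  1.91  0.    1.21 -0.54]
[0.3645, 0.1352, 0.0168] [0.0, -0.0001, -0.496]
```

Request:
{"method": "apply_moves", "body": {"plan": [[[0.364, 0.135, 0.017, 0, 0, -0.496, 1], [0.364, 0.135, 0.017, 0, 0, -0.496, 1], [0.364, 0.135, 0.017, 0, 0, -0.496, 1], [0.364, 0.135, 0.017, 0, 0, -0.496, 1], [0.364, 0.135, 0.017, 0, 0, -0.496, 1], [0.364, 0.135, 0.017, 0, 0, -0.496, 1], [0.364, 0.135, 0.017, 0, 0, -0.496, 1], [0.364, 0.135, 0.017, 0, 0, -0.496, 1]]]}}

```text
time: 1.48
tool_pos: [0.5935, -0.0658, 0.2021]
tcp_rot: [-1.186, -2.909, 0.0]
wrist_force: [0.5, -0.1, -0.7]
width: -0.001
```

Run:
```python
from h import *
st()
x,y,psi=push(2.075,.045)
rows([(x,y,.20,psi)])
```

```text
1.48 [ 0.5935 -0.0658  0.2021] psi 2.367 tilt -1.0 F [ 0.5 -0.1 -0.7] w -0.0 q [-0.15  0.14  1.81 -0.    1.2  -0.95]
[0.0138, 0.054, 0.0021] [-0.0001, -0.0001, -0.1775]
```

Request:
{"method": "apply_moves", "body": {"plan": [[[0.014, 0.054, 0.002, 0, 0, -0.178, 1], [0.014, 0.054, 0.002, 0, 0, -0.178, 1], [0.014, 0.054, 0.002, 0, 0, -0.178, 1], [0.014, 0.054, 0.002, 0, 0, -0.178, 1], [0.014, 0.054, 0.002, 0, 0, -0.178, 1], [0.014, 0.054, 0.002, 0, 0, -0.178, 1], [0.014, 0.054, 0.002, 0, 0, -0.178, 1], [0.014, 0.054, 0.002, 0, 0, -0.178, 1]]]}}

```text
time: 2.15
tool_pos: [0.6208, -0.0196, 0.2002]
tcp_rot: [-0.35, -3.122, -0.0]
wrist_force: [-0.8, -0.7, 0.3]
width: 0.003
```

Run:
```python
from h import *
st()
for n in ("wrist","side"): cv2.imwrite(f"pics/{n}1.png",read_camera(n)[:,:,::-1])
x,y,psi=push(2.075,.045)
rows([(x,y,.05,psi)])
```

```text
2.15 [ 0.6208 -0.0196  0.2002] psi 2.918 tilt -1.0 F [-0.8 -0.7  0.3] w 0.0 q [-0.07  0.18  1.76  0.    1.2  -1.42]
[0.0, 0.0023, 0.1504] [0.0, -0.0, -0.002]
```

View pics/wrist1.png

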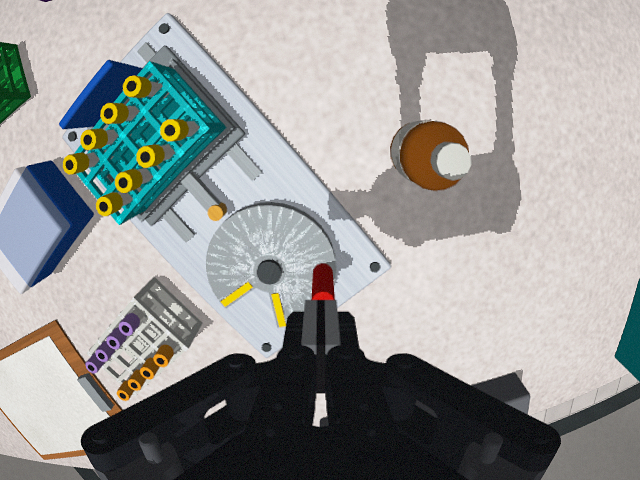

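View pics/side1.png

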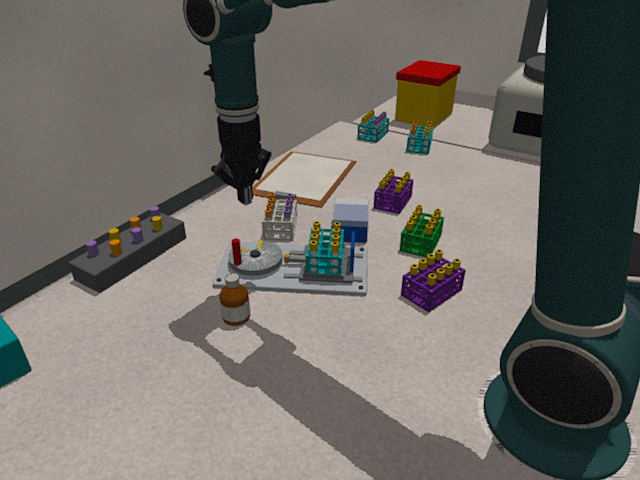

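Both views agree. In the wrist picture the pin (322,280) is in line with the shut fingertips (column 322) and ahead of them in the push direction, and the space below the fingers is clear. I'll descend behind the pin.

Request:
{"method": "apply_moves", "body": {"plan": [[[0, 0.001, 0.04, 0, 0, -0.002, 1], [0, 0.002, 0.08, 0, 0, -0.002, 1], [0, 0.002, 0.11, 0, 0, -0.002, 1], [0, 0.002, 0.13, 0, 0, -0.002, 1], [0, 0.002, 0.15, 0, 0, -0.002, 1], [0, 0.002, 0.15, 0, 0, -0.002, 1], [0, 0.002, 0.15, 0, 0, -0.002, 1], [0, 0.002, 0.15, 0, 0, -0.002, 1]]]}}

```text
time: 2.92
tool_pos: [0.6224, -0.0178, 0.0517]
tcp_rot: [0.338, 3.122, 0.0]
wrist_force: [-0.6, -0.3, 0.7]
width: -0.002
```

Run:
```python
from h import *
st()
for n in ("wrist","side"): cv2.imwrite(f"pics/{n}2.png",read_camera(n)[:,:,::-1])
cv2.imwrite('pics/s2c.png',cv2.resize(cv2.imread('pics/side2.png')[180:320,180:380],None,fx=4,fy=4))
```

```text
2.92 [ 0.6224 -0.0178  0.0517] psi 2.926 tilt -1.0 F [-0.6 -0.3  0.7] w -0.0 q [-0.07  0.33  1.87 -0.    0.93 -1.42]
```

View pics/wrist2.png

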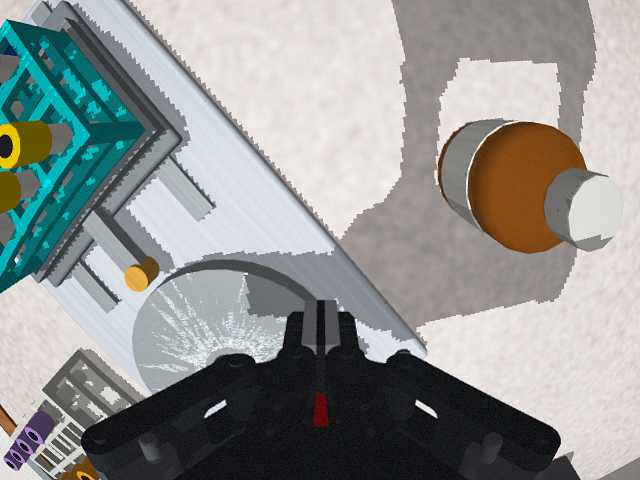

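View pics/s2c.png

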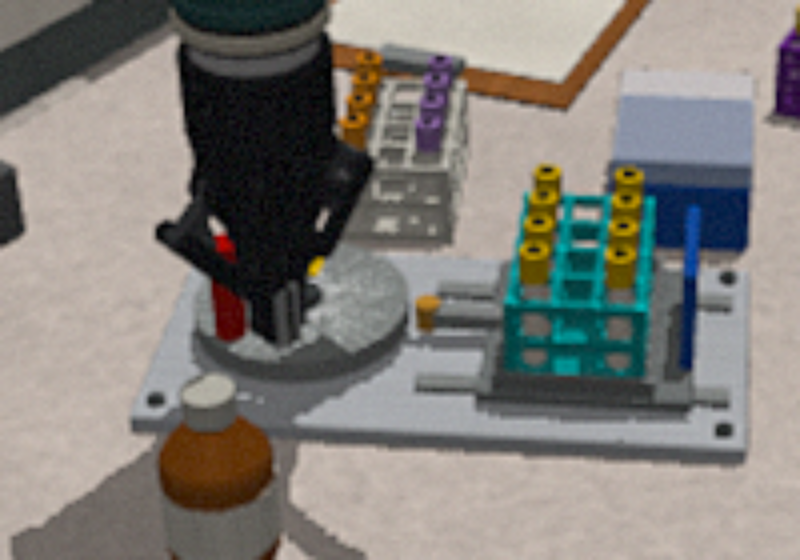

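The fingers stand behind the pin on the robot side, clear of the cam, hub and bottle. I'll work out the arc rows.

Run:
```python
from h import *
rows([(*push(q,b)[:2],.05,push(q,b)[2]) for q,b in [(2.075,.035),(2.075,.025),(2.05,.02),(2.,.02),(1.9,.02),(1.8,.02),(1.7,.02),(1.6,.02)]])
```

```text
[-0.0081, -0.0002, 0.0028] [0.0002, 0.0012, 0.0004]
[-0.0181, -0.0002, 0.0028] [0.0002, 0.0012, 0.0004]
[-0.0243, 0.0003, 0.0028] [0.0002, 0.0012, 0.0083]
[-0.0267, 0.0012, 0.0028] [0.0002, 0.0012, 0.0242]
[-0.0317, 0.0026, 0.0029] [0.0003, 0.0012, 0.0561]
[-0.0369, 0.0034, 0.0029] [0.0004, 0.0012, 0.0879]
[-0.0421, 0.0038, 0.0029] [0.0004, 0.0012, 0.1197]
[-0.0472, 0.0036, 0.0029] [0.0005, 0.0011, 0.1516]
```

Request:
{"method": "apply_moves", "body": {"plan": [[[-0.008, 0, 0, 0, 0, 0, 1], [-0.018, 0, 0, 0, 0, 0, 1], [-0.024, 0, 0, 0, 0, 0.008, 1], [-0.027, 0.001, 0, 0, 0, 0.024, 1], [-0.032, 0.003, 0, 0, 0, 0.056, 1], [-0.037, 0.003, 0, 0, 0, 0.088, 1], [-0.042, 0.004, 0, 0, 0, 0.12, 1], [-0.047, 0.004, 0, 0, 0, 0.152, 1]]]}}

```text
time: 3.68
tool_pos: [0.6683, -0.0233, 0.0502]
tcp_rot: [-1.075, -2.95, -0.0]
wrist_force: [-1.9, 1.9, 0.5]
width: 0.004
```

Run:
```python
from h import *
st()
n="side";cv2.imwrite(f"pics/{n}3.png",read_camera(n)[:,:,::-1])
n="scene";cv2.imwrite(f"pics/{n}3.png",read_camera(n)[:,:,::-1])
a=cv2.resize(cv2.imread('pics/side3.png')[180:320,180:380],None,fx=3,fy=3)
b=cv2.resize(cv2.imread('pics/scene3.png')[270:410,220:420],None,fx=3,fy=3)
cv2.imwrite('pics/c3.png',cv2.resize(np.vstack([a,b]),None,fx=.7,fy=.7))
rows([(*push(q,.02)[:2],.05,push(q,.02)[2]) for q in np.arange(1.6,.75,-.1)])
```

```text
3.68 [ 0.6683 -0.0233  0.0502] psi 2.442 tilt -1.0 F [-1.9  1.9  0.5] w 0.0 q [-0.07  0.41  1.77  0.    0.97 -0.94]
[-0.0011, 0.0001, 0.0005] [0.0001, 0.0001, -0.0008]
[-0.0059, 0.0019, 0.0005] [0.0001, 0.0001, 0.0311]
[-0.011, 0.0032, 0.0005] [0.0001, 0.0001, 0.0629]
[-0.0161, 0.004, 0.0005] [0.0001, 0.0001, 0.0947]
[-0.0213, 0.0042, 0.0005] [0.0001, 0.0001, 0.1266]
[-0.0265, 0.0039, 0.0005] [0.0001, 0.0001, 0.1584]
[-0.0316, 0.0031, 0.0005] [0.0001, 0.0, 0.1902]
[-0.0367, 0.0018, 0.0005] [0.0001, 0.0, 0.2221]
[-0.0416, 0.0, 0.0005] [0.0001, 0.0, 0.2539]
```

View pics/c3.png

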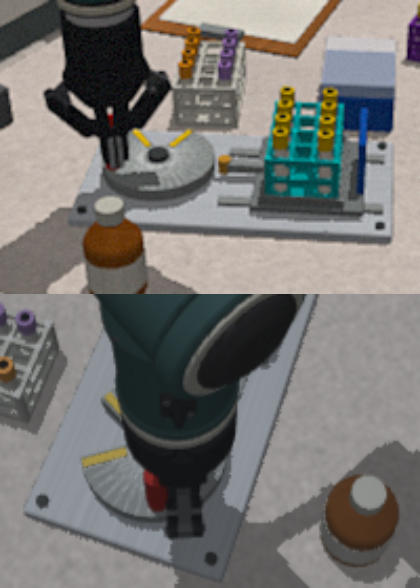

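Force is about 2.7 N, as expected, and the notch has turned clockwise. I'll continue along the arc.

Request:
{"method": "apply_moves", "body": {"plan": [[[-0.006, 0.002, 0, 0, 0, 0.031, 1], [-0.011, 0.003, 0, 0, 0, 0.063, 1], [-0.016, 0.004, 0, 0, 0, 0.095, 1], [-0.021, 0.004, 0, 0, 0, 0.127, 1], [-0.0265, 0.004, 0, 0, 0, 0.158, 1], [-0.032, 0.003, 0, 0, 0, 0.19, 1], [-0.037, 0.002, 0, 0, 0, 0.222, 1], [-0.042, 0, 0, 0, 0, 0.254, 1]]]}}

```text
time: 4.45
tool_pos: [0.7012, -0.0498, 0.0504]
tcp_rot: [-2.133, -2.306, -0.002]
wrist_force: [0.4, 2.2, -1.4]
width: -0.0
```

Run:
```python
from h import *
st()
n="side";cv2.imwrite(f"pics/{n}4.png",read_camera(n)[:,:,::-1])
n="scene";cv2.imwrite(f"pics/{n}4.png",read_camera(n)[:,:,::-1])
a=cv2.resize(cv2.imread('pics/side4.png')[180:320,180:380],None,fx=3,fy=3)
b=cv2.resize(cv2.imread('pics/scene4.png')[270:410,220:420],None,fx=3,fy=3)
cv2.imwrite('pics/c4.png',cv2.resize(np.vstack([a,b]),None,fx=.7,fy=.7))
rows([(*push(q,.02)[:2],.05,push(q,.02)[2]) for q in np.arange(.8,-.05,-.1)])
```

```text
4.45 [ 0.7012 -0.0498  0.0504] psi 1.648 tilt -1.0 F [ 0.4  2.2 -1.4] w -0.0 q [-0.11  0.46  1.69  0.    0.99 -0.19]
[0.0006, -0.0001, 0.0006] [0.0003, 0.0, 0.0007]
[-0.0043, 0.0017, 0.0006] [0.0003, 0.0, 0.0326]
[-0.0094, 0.0029, 0.0006] [0.0003, 0.0, 0.0644]
[-0.0145, 0.0036, 0.0006] [0.0003, -0.0, 0.0962]
[-0.0197, 0.0039, 0.0006] [0.0003, -0.0, 0.1281]
[-0.0249, 0.0036, 0.0006] [0.0003, -0.0, 0.1599]
[-0.03, 0.0027, 0.0006] [0.0003, -0.0001, 0.1917]
[-0.0351, 0.0014, 0.0006] [0.0003, -0.0001, 0.2235]
[-0.0399, -0.0004, 0.0006] [0.0003, -0.0001, 0.2554]
```

View pics/c4.png

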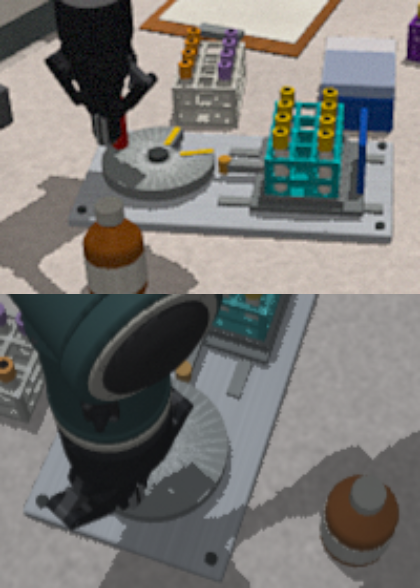

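On track: the notch now points to (195,140) in the side crop and needs about 0.8 rad more.

Request:
{"method": "apply_moves", "body": {"plan": [[[-0.005, 0.002, 0, 0, 0, 0.032, 1], [-0.01, 0.003, 0, 0, 0, 0.064, 1], [-0.015, 0.004, 0, 0, 0, 0.096, 1], [-0.02, 0.004, 0, 0, 0, 0.128, 1], [-0.025, 0.004, 0, 0, 0, 0.16, 1], [-0.03, 0.003, 0, 0, 0, 0.192, 1], [-0.035, 0.002, 0, 0, 0, 0.223, 1], [-0.035, 0.002, 0, 0, 0, 0.223, 1]]]}}

```text
time: 5.22
tool_pos: [0.706, -0.0859, 0.0509]
tcp_rot: [2.792, 1.438, 0.002]
wrist_force: [0.2, 0.5, 0.6]
width: -0.002
```

Run:
```python
from h import *
st()
n="side";cv2.imwrite(f"pics/{n}5.png",read_camera(n)[:,:,::-1])
a=cv2.resize(cv2.imread('pics/side5.png')[190:310,200:400],None,fx=4,fy=4,interpolation=2)
cv2.imwrite('pics/c5.png',a)
rows([(*push(q,.02)[:2],.05,push(q,.02)[2]) for q in np.arange(.1,-.15,-.05)])
```

```text
5.22 [ 0.706  -0.0859  0.0509] psi 0.952 tilt -1.0 F [0.2 0.5 0.6] w -0.0 q [-0.16  0.48  1.67 -0.    1.    0.46]
[-0.0001, -0.0001, 0.0009] [0.0004, -0.0001, 0.0017]
[-0.0026, 0.0008, 0.0009] [0.0004, -0.0001, 0.0176]
[-0.005, 0.0016, 0.0009] [0.0004, -0.0001, 0.0335]
[-0.0075, 0.0023, 0.0009] [0.0004, -0.0001, 0.0494]
[-0.0101, 0.0029, 0.0009] [0.0003, -0.0001, 0.0653]
```

View pics/c5.png

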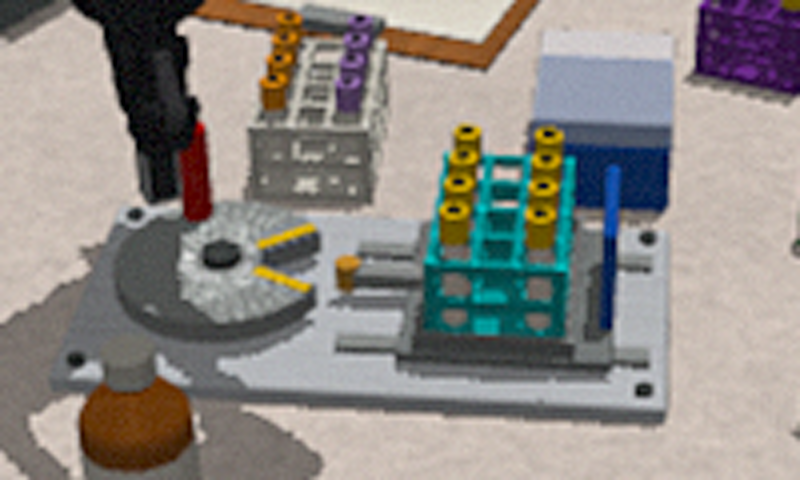

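```bash
cat >> h.py <<'E'
def camang(n,p1,p2):
    f=np.array([np.cos(YAW),np.sin(YAW)]);L=np.array([-f[1],f[0]])
    a=[]
    for p in(p1,p2):
        d=plane(n,p,.034)[:2]-AX; a.append((np.arctan2(d@L,d@f)%(2*np.pi))-np.pi); print(np.hypot(*d),a[-1])
    print('cam',np.mean(a))
E
python3 - <<'E'
from h import *
B=lambda x,y:(x/4+200,y/4+190)
camang('side',B(314,228),B(309,289))
E
```

```text
0.06045410306302791 0.635220128129963
0.059988719613631766 -0.41441579278947893
cam 0.11040216767024202
```

Cam reads 0.11 rad, which matches the plan. I'll push the last bit, then back off and rise.

Request:
{"method": "apply_moves", "body": {"plan": [[[-0.002, 0.001, 0, 0, 0, 0.014, 1], [-0.004, 0.001, 0, 0, 0, 0.026, 1], [-0.0055, 0.002, 0, 0, 0, 0.036, 1], [-0.0055, 0.002, 0, 0, 0, 0.036, 1], [0, 0.002, 0, 0, 0, 0.036, 1], [0.015, 0.002, 0, 0, 0, 0.036, 1], [0.025, 0.002, -0.03, 0, 0, 0.036, 1], [0.025, 0.002, -0.07, 0, 0, 0.036, 1]]]}}

```text
time: 5.93
tool_pos: [0.7187, -0.0629, 0.1151]
tcp_rot: [-2.862, -1.279, 0.013]
wrist_force: [0.1, -1.2, 0.5]
width: -0.001
```

Run:
```python
from h import *
st()
n="side";cv2.imwrite(f"pics/{n}6.png",read_camera(n)[:,:,::-1])
a=cv2.resize(cv2.imread('pics/side6.png')[190:310,200:400],None,fx=4,fy=4,interpolation=2)
cv2.imwrite('pics/c6.png',a)
f=np.array([np.cos(YAW),np.sin(YAW)]); o=AX-.085*f
pre=o-.165*f   # 30 mm behind plate rear face (-.135)
print(pre)
rows([(*pre,.2,YAW+np.pi/2)])
```

```text
5.93 [ 0.7187 -0.0629  0.1151] psi 0.841 tilt -0.9999 F [ 0.1 -1.2  0.5] w -0.0 q [-0.12  0.44  1.59  0.    1.12  0.61]
[ 0.43313594 -0.18932299]
[-0.2878, -0.1343, -0.0733] [0.0028, -0.0001, -0.3848]
```

View pics/c6.png

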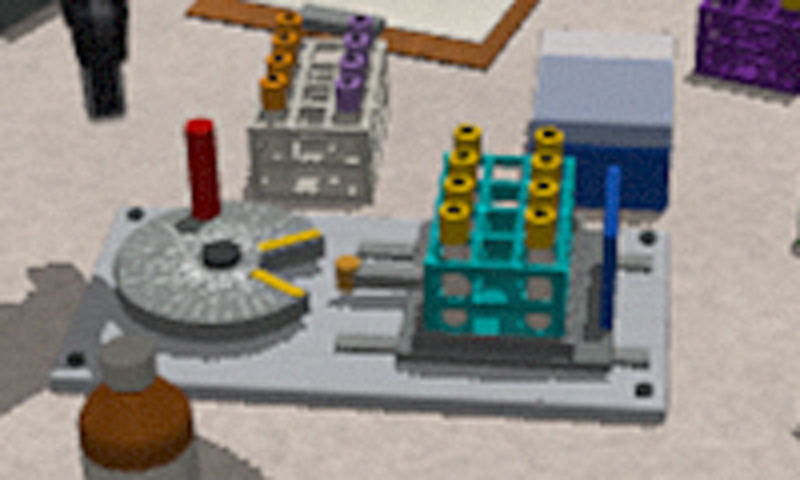

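Run:
```python
from h import *
B=lambda x,y:(x/4+200,y/4+190)
camang('side',B(319,234),B(301,295))
f=np.array([np.cos(YAW),np.sin(YAW)]);L=np.array([-f[1],f[0]]); o=AX-.085*f
for n,p,z in [('purple low corner',(387,216),0),('purple left',(357,185),.04),('purp top',(360,168),.076),('green low corner',(300,192),0),('green right',(329,162),.05),('tip right low',(247,251),0),('tip right',(281,215),.05),('tip rightlow',(270,248),0)]:
    P=plane('scene',p,z)[:2]-o; print(n,(P@f).round(3),(P@L).round(3))
```

```text
0.060384418855045564 0.5197437915304932
0.05960223539347787 -0.5299170337721488
cam -0.005086621120827806
purple low corner -0.243 0.081
purple left -0.269 0.007
purp top -0.284 0.006
green low corner -0.244 -0.109
green right -0.301 -0.064
tip right low -0.072 -0.157
tip right -0.142 -0.11
tip rightlow -0.093 -0.117
```

Cam measures −0.005 rad and the low point faces the roller. Now I'll go over to behind the blue plate, with tool x along station forward so the finger linkage stays clear of the rack caps.

Run:
```python
from h import *
f=np.array([np.cos(YAW),np.sin(YAW)]); o=AX-.085*f
rows([(.7187,-.0629,.2,YAW),(*(o-.168*f),.2,YAW)])
```

```text
[-0.0032, -0.0058, -0.0711] [0.0017, -0.0019, 0.1152]
[-0.2906, -0.1353, -0.0733] [0.0017, -0.0019, 0.1152]
```

Request:
{"method": "apply_moves", "body": {"plan": [[[0, 0, -0.04, 0, 0, 0.03, 1], [0, 0, -0.072, 0, 0, 0.06, 1], [-0.29, -0.135, -0.073, 0, 0, 0.115, 1], [-0.29, -0.135, -0.073, 0, 0, 0.115, 1], [-0.29, -0.135, -0.073, 0, 0, 0.115, 1], [-0.29, -0.135, -0.073, 0, 0, 0.115, 1], [-0.29, -0.135, -0.073, 0, 0, 0.115, 1], [-0.29, -0.135, -0.073, 0, 0, 0.115, 1]]]}}

```text
time: 6.65
tool_pos: [0.4903, -0.1636, 0.1934]
tcp_rot: [3.051, 0.745, 0.001]
wrist_force: [0.7, -0.6, 1.4]
width: -0.002
```

Run:
```python
from h import *
st()
f=np.array([np.cos(YAW),np.sin(YAW)]); o=AX-.085*f
rows([(*(o-.168*f),.2,YAW)])
```

```text
6.65 [ 0.4903 -0.1636  0.1934] psi 0.479 tilt -1.0 F [ 0.7 -0.6  1.4] w -0.0 q [-0.37 -0.01  1.98 -0.    1.17  0.72]
[-0.0656, -0.0035, -0.0066] [0.0002, -0.0001, 0.0001]
```

Request:
{"method": "apply_moves", "body": {"plan": [[[-0.03, -0.003, -0.006, 0, 0, 0, 1], [-0.058, -0.003, -0.006, 0, 0, 0, 1], [-0.058, -0.003, -0.006, 0, 0, 0, 1], [-0.058, -0.003, -0.006, 0, 0, 0, 1], [-0.058, -0.003, -0.006, 0, 0, 0, 1], [-0.058, -0.003, -0.006, 0, 0, 0, 1], [-0.058, -0.003, -0.006, 0, 0, 0, 1], [-0.058, -0.003, -0.006, 0, 0, 0, 1]]]}}

```text
time: 7.32
tool_pos: [0.4393, -0.1872, 0.199]
tcp_rot: [-3.052, -0.743, 0.0]
wrist_force: [-0.6, 1.2, -0.6]
width: -0.001
```

Run:
```python
from h import *
st()
for n in ("wrist","side"): cv2.imwrite(f"pics/{n}7.png",read_camera(n)[:,:,::-1])
f=np.array([np.cos(YAW),np.sin(YAW)]); o=AX-.085*f
rows([(*(o-.168*f),.055,YAW)])
```

```text
7.32 [ 0.4393 -0.1872  0.199 ] psi 0.477 tilt -1.0 F [-0.6  1.2 -0.6] w -0.0 q [-0.46 -0.09  2.05  0.    1.18  0.64]
[-0.009, -0.0008, 0.1439] [-0.0002, 0.0001, -0.0006]
```

View pics/wrist7.png

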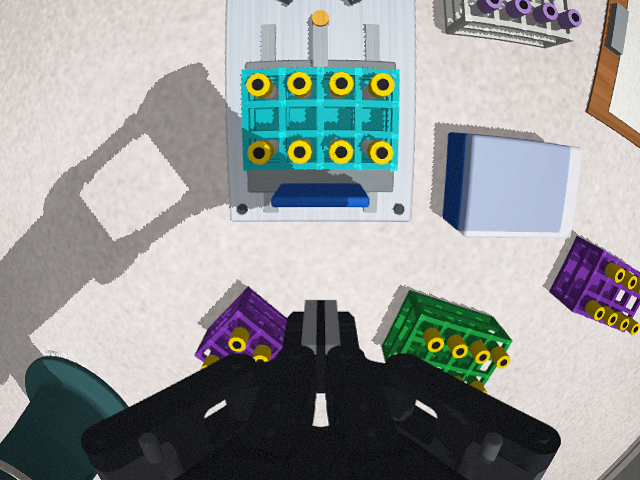

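View pics/side7.png

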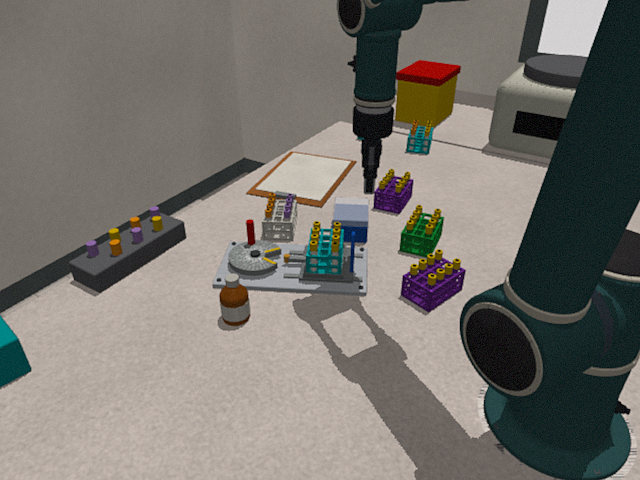

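The plate centre is at column 320 and the fingertips at 321, so they are lined up. The purple and green racks stand clear behind. Descending.

Request:
{"method": "apply_moves", "body": {"plan": [[[-0.009, -0.001, 0.01, 0, 0, 0, 1], [-0.009, -0.001, 0.05, 0, 0, 0, 1], [-0.009, -0.001, 0.08, 0, 0, 0, 1], [-0.009, -0.001, 0.11, 0, 0, 0, 1], [-0.009, -0.001, 0.13, 0, 0, 0, 1], [-0.009, -0.001, 0.143, 0, 0, 0, 1], [-0.009, -0.001, 0.143, 0, 0, 0, 1], [-0.009, -0.001, 0.143, 0, 0, 0, 1]]]}}

```text
time: 8.08
tool_pos: [0.4285, -0.1905, 0.055]
tcp_rot: [-3.051, -0.74, 0.004]
wrist_force: [0.4, -0.4, 0.4]
width: -0.0
```

Run:
```python
from h import *
st()
for n in ("side",): cv2.imwrite(f"pics/{n}8.png",read_camera(n)[:,:,::-1])
cv2.imwrite('pics/c8.png',cv2.resize(cv2.imread('pics/side8.png')[170:310,230:430],None,fx=4,fy=4,interpolation=2))
f=np.array([np.cos(YAW),np.sin(YAW)]); o=AX-.085*f
rows([(*(o-x*f),.055,YAW) for x in (.155,.142,.106)])
```

```text
8.08 [ 0.4285 -0.1905  0.055 ] psi 0.476 tilt -1.0 F [ 0.4 -0.4  0.4] w -0.0 q [-0.47  0.06  2.19 -0.    0.89  0.62]
[0.0138, -0.0, 0.0012] [-0.0001, 0.0001, -0.001]
[0.0268, -0.0001, 0.0012] [-0.0001, 0.0001, -0.001]
[0.0628, -0.0002, 0.0012] [-0.0001, 0.0001, -0.001]
```

View pics/c8.png

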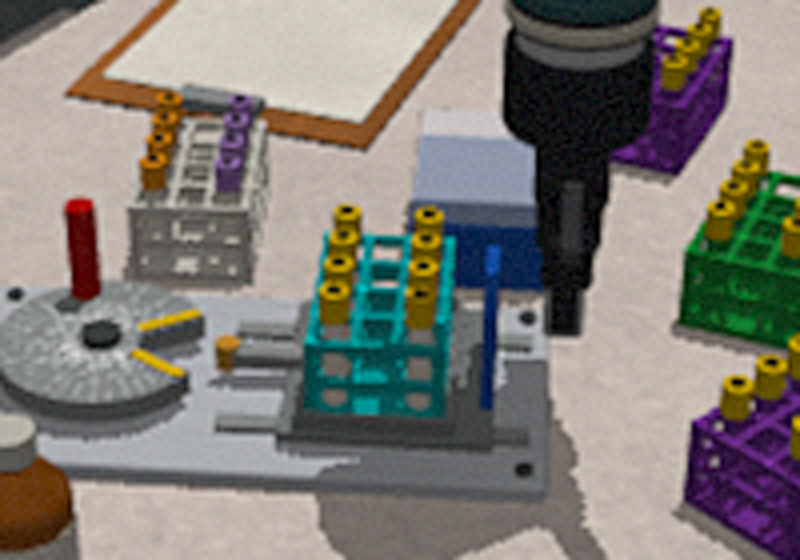

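Request:
{"method": "apply_moves", "body": {"plan": [[[0.009, 0, 0, 0, 0, 0, 1], [0.016, 0, 0, 0, 0, 0, 1], [0.021, 0, 0, 0, 0, 0, 1], [0.025, 0, 0, 0, 0, 0, 1], [0.029, 0, 0, 0, 0, 0, 1], [0.033, 0, 0, 0, 0, 0, 1], [0.037, 0, 0, 0, 0, 0, 1], [0.041, 0, 0, 0, 0, 0, 1]]]}}

```text
time: 8.8
tool_pos: [0.4666, -0.172, 0.0562]
tcp_rot: [3.053, 0.741, -0.001]
wrist_force: [-2.8, -2.1, 2.2]
width: -0.001
```

Run:
```python
from h import *
st()
for n in ("side",): cv2.imwrite(f"pics/{n}9.png",read_camera(n)[:,:,::-1])
cv2.imwrite('pics/c9.png',cv2.resize(cv2.imread('pics/side9.png')[170:310,230:430],None,fx=4,fy=4,interpolation=2))
f=np.array([np.cos(YAW),np.sin(YAW)]); o=AX-.085*f
print((np.array(readout.read_state()['tool_pos'])[:2]-o)@f)
```

```text
8.8 [ 0.4666 -0.172   0.0562] psi 0.476 tilt -1.0 F [-2.8 -2.1  2.2] w -0.0 q [-0.4   0.11  2.14 -0.    0.89  0.69]
-0.1265477072721152
```

View pics/c9.png

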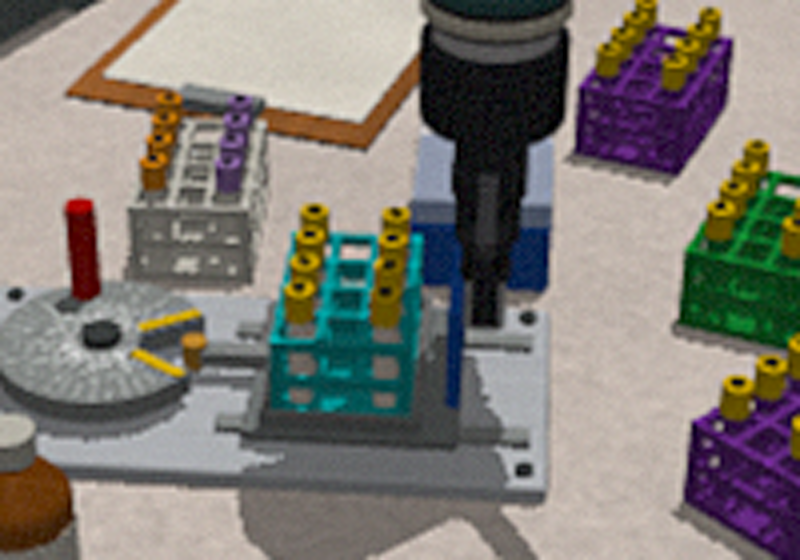

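The roller is entering the low point, with about 18 mm travelled at 3.5 N. Continuing.

Request:
{"method": "apply_moves", "body": {"plan": [[[0.004, 0, 0, 0, 0, 0, 1], [0.008, 0, 0, 0, 0, 0, 1], [0.011, 0, 0, 0, 0, 0, 1], [0.014, 0, 0, 0, 0, 0, 1], [0.016, 0, 0, 0, 0, 0, 1], [0.018, 0, 0, 0, 0, 0, 1], [0.019, 0, 0, 0, 0, 0, 1], [0.02, 0, 0, 0, 0, 0, 1]]]}}

```text
time: 9.52
tool_pos: [0.4841, -0.1628, 0.056]
tcp_rot: [-3.053, -0.74, 0.001]
wrist_force: [-3.1, -1.4, 0.0]
width: -0.001
```

Run:
```python
from h import *
st()
f=np.array([np.cos(YAW),np.sin(YAW)]); o=AX-.085*f
print((np.array(readout.read_state()['tool_pos'])[:2]-o)@f)
```

```text
9.52 [ 0.4841 -0.1628  0.056 ] psi 0.476 tilt -1.0 F [-3.1 -1.4  0. ] w -0.0 q [-0.37  0.14  2.11  0.    0.9   0.72]
-0.10756511917373877
```

Force is still only sliding friction (3.4 N), so I'll push in 1 mm steps until it rises at the stop.

Request:
{"method": "apply_moves", "body": {"plan": [[[0.001, 0, 0, 0, 0, 0, 1], [0.002, 0, 0, 0, 0, 0, 1], [0.002, 0, 0, 0, 0, 0, 1], [0.003, 0, 0, 0, 0, 0, 1], [0.003, 0, 0, 0, 0, 0, 1], [0.004, 0, 0, 0, 0, 0, 1], [0.004, 0, 0, 0, 0, 0, 1], [0.004, 0, 0, 0, 0, 0, 1]]]}}

```text
time: 10.18
tool_pos: [0.4854, -0.162, 0.056]
tcp_rot: [-3.053, -0.742, 0.008]
wrist_force: [-9.8, -5.8, 5.4]
width: 0.001
```

Run:
```python
from h import *
st()
f=np.array([np.cos(YAW),np.sin(YAW)]); o=AX-.085*f
print((np.array(readout.read_state()['tool_pos'])[:2]-o)@f)
for n in ("side",): cv2.imwrite(f"pics/{n}10.png",read_camera(n)[:,:,::-1])
cv2.imwrite('pics/c10.png',cv2.resize(cv2.imread('pics/side10.png')[170:310,230:430],None,fx=4,fy=4,interpolation=2))
```

```text
10.18 [ 0.4854 -0.162   0.056 ] psi 0.477 tilt -1.0 F [-9.8 -5.8  5.4] w 0.0 q [-0.37  0.14  2.11 -0.    0.9   0.73]
-0.1059954420351194
```

View pics/c10.png

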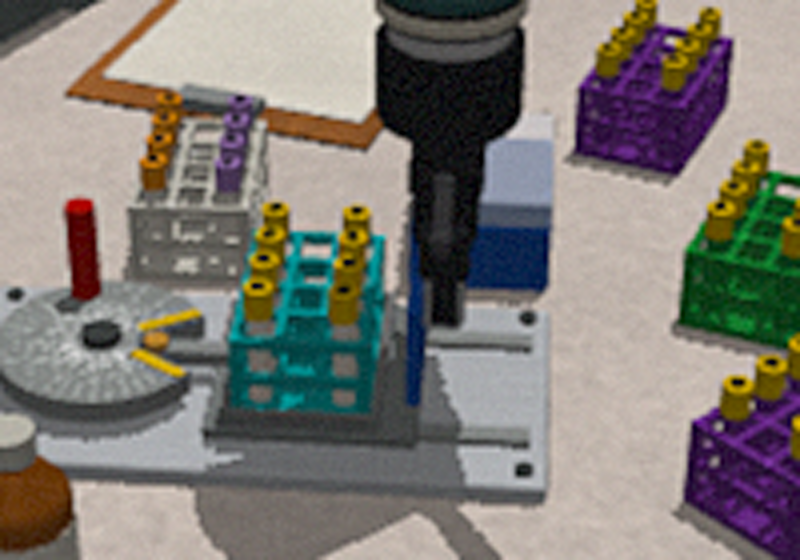

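Run:
```python
from h import *
C=lambda x,y:(x/4+230,y/4+170)
f=np.array([np.cos(YAW),np.sin(YAW)])
g=lambda n:cv2.cvtColor(cv2.imread(f'pics/{n}.png'),cv2.COLOR_BGR2HSV)
def caps(n):
    m=cv2.inRange(g(n),(22,120,100),(32,255,255)); k,_,s,c=cv2.connectedComponentsWithStats(m)
    return [c[i] for i in range(1,k) if s[i,4]>20 and 295<c[i][0]<345 and 215<c[i][1]<250]
for n in('side8','side10'):
    c=caps(n); P=np.array([plane('side',p,.095)[:2]@f for p in c]); print(n,len(c),np.sort(P).round(4))
print([ (plane('side',C(*b),z)[:2]-plane('side',C(*a),z)[:2])@f for a,b,z in [((487,408),(412,403),.018),((280,440),(206,436),.02),((228,338),(156,334),.045)]])
```

```text
side8 7 [0.3669 0.3671 0.3672 0.3673 0.4118 0.4118 0.412 ]
side10 4 [0.4068 0.407  0.4517 0.4522]
[np.float64(0.04085623202608329), np.float64(0.03965609058326102), np.float64(0.04001818907518901)]
```

The carriage has moved 39.9 mm by the caps and 39.7–40.9 mm by other marks, so it is home at its stop. I'll press a touch more to be sure, then back off and rise.

Request:
{"method": "apply_moves", "body": {"plan": [[[0.001, 0, 0, 0, 0, 0, 1], [0.001, 0, 0, 0, 0, 0, 1], [0, 0, 0, 0, 0, 0, 1], [-0.01, 0, 0, 0, 0, 0, 1], [-0.025, 0, 0, 0, 0, 0, 1], [-0.035, 0, 0, 0, 0, 0, 1], [-0.035, 0, -0.03, 0, 0, 0, 1], [-0.035, 0, -0.07, 0, 0, 0, 1]]]}}

```text
time: 10.9
tool_pos: [0.452, -0.176, 0.1228]
tcp_rot: [-3.048, -0.737, 0.011]
wrist_force: [0.7, 0.3, -0.3]
width: -0.001
```

Request:
{"method": "apply_moves", "body": {"plan": [[[0, 0, -0.04, 0, 0, 0, 1], [0, 0, -0.08, 0, 0, 0, 1], [0, 0, -0.1, 0, 0, 0, 1], [0, 0, -0.1, 0, 0, 0, 1], [0, 0, -0.1, 0, 0, 0, 1], [0, 0, -0.1, 0, 0, 0, 1], [0, 0, -0.1, 0, 0, 0, 1], [0, 0, -0.1, 0, 0, 0, 1]]]}}

```text
time: 11.57
tool_pos: [0.4553, -0.1767, 0.224]
tcp_rot: [-3.051, -0.74, 0.005]
wrist_force: [-0.0, 0.2, -0.6]
width: 0.003
```

Run:
```python
from h import *
st()
for n in ("side","scene"): cv2.imwrite(f"pics/{n}11.png",read_camera(n)[:,:,::-1])
cv2.imwrite('pics/c11.png',cv2.resize(cv2.imread('pics/side11.png')[170:310,200:400],None,fx=4,fy=4,interpolation=2))
f=np.array([np.cos(YAW),np.sin(YAW)])
for n in('side8','side11'):
    m=cv2.inRange(cv2.cvtColor(cv2.imread(f'pics/{n}.png'),cv2.COLOR_BGR2HSV),(22,120,100),(32,255,255)); k,_,s,c=cv2.connectedComponentsWithStats(m)
    print(n,np.sort([plane('side',c[i],.095)[:2]@f for i in range(1,k) if s[i,4]>20 and 290<c[i][0]<345 and 215<c[i][1]<250]).round(4))
```

```text
11.57 [ 0.4553 -0.1767  0.224 ] psi 0.476 tilt -1.0 F [-0.   0.2 -0.6] w 0.0 q [-0.42 -0.09  2.    0.    1.23  0.67]
side8 [0.3669 0.3671 0.3672 0.3673 0.4118 0.4118 0.412 ]
side11 [0.4068 0.407  0.4073 0.4519 0.4521 0.4524]
```

View pics/c11.png

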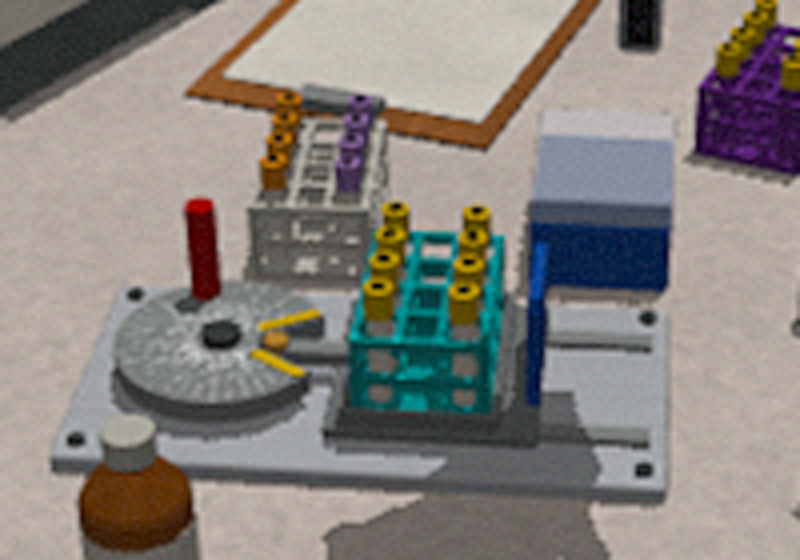

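View pics/scene11.png

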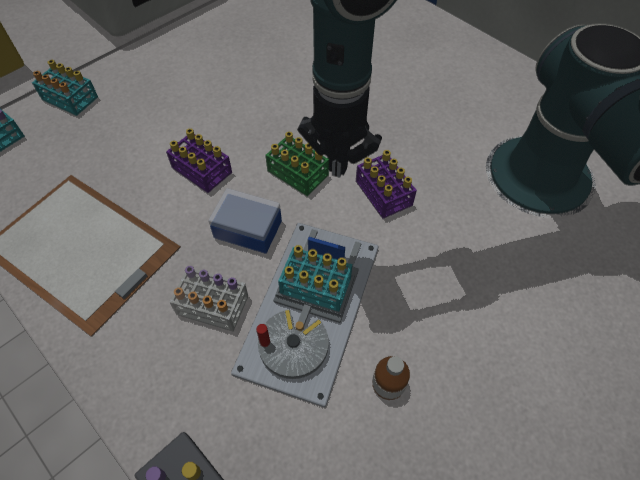

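The roller sits in the low point (side crop (275,340)). The rack stands upright in its tray 40 mm forward, the bystanders have not moved and the arm is clear. Handing in.

```bash
python3 -c "
from workcell import bot
print(bot.finish_job())"
```

```text
the job is handed in; nothing more can be done
None
```

The tube rack is loaded and the job is handed in at about 11.6 s of the 58 s allowed; the hand-in reports no verdict.

- **Cam:** I pushed the red pin clockwise with the shut fingers from about 2.08 rad. Before I touched the carriage, the cam measured −0.005 rad.
- **Carriage:** I then pushed it forward by the blue plate. The force rose from about 3.5 N while sliding to about 12 N at the stop.
- **Travel:** The tube caps show 39.9 to 40 mm, and other marks on the carriage 39.7 to 40.9 mm. That fits the 40 mm for fully home.
- **Last pictures:** With the arm backed off and risen, the roller sits in the low point and the rack stands upright in its tray. The spare rack, bottle and tip box stand where they were. I compared those three by eye and did not measure them.

**Disagreement:** My first two-view height for the plate's top came out at 0.100 m instead of 0.085 m. The likely cause is that I picked different points in the two views. I did not use that height. The plate's position agreed with the text to about 3 mm. All other heights matched within 2 mm.

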